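# Stand the orange bit holder in its taper socket

## Task

Take the orange-handled bit holder out of the leaning rest and stand it upright in the tapered socket of the green bench stand, taper down and fully home, then let go of it. Leave the blue-handled holder in its place in the rest.

Things in the scene. Friction and masses are not known exactly. Their poses are not given: they have to be found in the camera images.
- orange_holder_grip (a point): Loose bit holder: steel taper 45 mm long (19 mm across at the tip, 38 at its top), collar 54 x 6 mm, orange handle 27 mm across, 55 long, 16 mm bit on top. Point: handle centre, 78 mm above the taper's tip, 27 above the collar's top, 44 below the bit's end; z axis from tip to bit. At the start it leans 15 degrees in a hole of the rest, collar on the plate, top toward the rest's +x side.
- blue_holder_grip (a point): The same holder with a blue handle, in the other hole of the rest; it stays there. Point and axes as for the orange one. In the rest the bit ends are about 135 mm above the table.
- socket (a point): Centre of the socket mouth in the flat top of the fixed green round stand (68 mm across, on a base disc 92 mm across); z up. The mouth is 37 mm wide, 63 mm above the table; the steel socket narrows downward to match the taper. With the taper home the collar's underside is about 3 mm, the handle's centre about 36 mm, above the mouth.
- rest: Fixed grey rest, 100 x 190 x 70 mm; its 10 mm aluminium plate is tilted 15 degrees, facing its +x side (roughly to the robot's right), with two plain 46 mm holes 100 mm apart along y. Origin: underside centre; x, y level, z up. A holder drawn out about 60 mm along its own axis is clear of the hole.

How it is judged:
By the outcome, as a careful person would: the job done as asked, in the order asked, and still so for the second after the job is handed in, with the robot touching nothing.
It also fails if it takes over 40 s, if anything falls off the work surface, if the arm or the gripper's body presses on something with over 40 N, if the wrist force passes 120 N, or if a joint passes its speed limit or range.

## Robot

A 6-joint arm with a two-finger parallel gripper is mounted at the origin on a cart in front of the work surface, level with it; the furniture and walls round the work are solid. World frame = base frame: x ahead of the robot, y to its left, z up, the work surface at z = 0. Lengths are in m, angles in rad, forces in N, time in s.
With the tool pointing down it reaches from about 0.275 to 0.875 m from the base axis. Payload 12.5 kg.
Tool frame: the origin (TCP) lies at the very end of the fingers, on their centre line; the grasp point (between the pads) lies 19 mm behind it; z points along the fingers, y is the line along which they close (so a half turn about z gives the same grasp; the last joint's range is limited). The gripper opens to 85 mm and grips with 20 to 120 N. Pads are 22 mm wide; open, the fingers measure 114 mm over their backs; the gripper's body (76 mm by 85 mm) begins 54 mm behind the grasp point. The pads swing forward as they close: fully open they stand 13 mm farther back than shut.
Start: joints at [1.105, 0.351, 1.652, -0, 1.139, -0.085], TCP at [0.204, 0.511, 0.203] pointing down, gripper open.
Joint ranges: [-2.75, 2.75], [-0.79, 2.1], [0.01, 2.65], [-1.57, 4.71], [0.07, 3.14], [-2.87, 2.87]. Speed limits (rad/s): [2.22, 2.22, 2.79, 3.14, 3.14, 3.14].

## Interface

Orientations are given as a 3x3 rotation matrix whose columns are the frame's x, y, z axes.
In Python, from bench import manip gives the robot as it stands. Calls block until the motion is done:
- manip.move_ptp(position, orientation): joint-space move of the TCP to a pose.
- manip.move_l(position, attitude=None, max_speed=0.15): straight line of the TCP; attitude=None keeps the orientation; max_speed is the mean speed in m/s.
- manip.move_j(angles): joint-space move.
- manip.set_gripper(opening, effort=None): opening from 0.0 (shut) to 1.0 (fully open); effort is the grip in N (None keeps the last); returns when the fingers have stopped.
- manip.dwell(seconds).
- manip.inverse_kinematics(position, orientation): joint angles nearest the present ones, or None.
- manip.grab_frame(name): name is "scene" or "top" or "wrist"; returns (picture, depth): 400x640x3 uint8, red, green, blue; 400x640 float32, m along the optical axis (not along the pixel's ray), 0 where there is no reading.
- manip.get_calibration(name): a dict with "camera_matrix" (3x3 intrinsics, pixels), "R" (3x3) and "t" (3): a world point X has camera coordinates R X + t. Camera axes: x right, y down, z forward; pixel columns grow to the right and rows downward; lengths in m; the calibration is good to about 2 mm. A picture is of the moment at which its call begins: read the wrist's pose just before it. get_calibration takes no time and is no camera call; for the wrist camera it gives the pose at the moment of the call.
A pose or a line that the arm cannot do raises manip.Unreachable and nothing moves.
- manip.sign_off(): hands the job in; it is judged then, once.
Trained networks look in the newest picture that a camera, given by its name, has taken for a name from the list of things; names that differ only in an ending like _2 or _b are one class to them, and where a whole thing is asked for, a point or a joint stands for the part that bears it (a point fixed in the world has none). Each returns a list of dicts, best first, with "confidence" (0 to 1); they miss things now and then, are a little off and sometimes report something else, mostly with a low value. They report only what shows in the picture. A call takes as long as a camera call.
- manip.look_for(camera, name): "at" ([x, y, z] in m, in world coordinates, good to about 4 mm: the middle of the surface that is visible of it).
Readings, each from a call of its own:
- manip.current_time(): time.
- manip.current_qpos(): joint angles.
- manip.current_joint_vel(): joint speeds.
- manip.current_joint_torque(): joint torques, N m.
- manip.current_ee_pos(): TCP position.
- manip.current_tcp_rot(): TCP orientation.
- manip.current_force(): force on the tool from outside, world axes, zero at the start.
- manip.current_ft_torque(): the same for the moment, N m.
- manip.current_grip_width(): opening from 0.0 (shut) to 1.0 (fully open).
- manip.current_grip_force(): force on a finger pad.
Only numpy, scipy, OpenCV 4.12 (cv2) and the standard library are available. Lean on these libraries where they do the work, as an engineer would, in place of code of your own. Each camera call takes 0.05 s, during which the arm holds its last target. There are 200 camera calls.

## Working session

There is one attempt and no reset: what is moved stays moved. The work goes in short steps, each a Python script; the robot and the scene stay as the last script left them, time stands still between calls to the robot, and variables do not carry over. Pictures are saved under pics/ and viewed, at most 10 in all, crops included, and the job is handed in when it is done.

```bash
mkdir -p pics
python3 - <<'E'
from bench import manip as m
import cv2,numpy as np
ims=[]
for c in ("scene","top"):
    p,d=m.grab_frame(c); np.savez(f"/tmp/{c}.npz",p=p,d=d,**m.get_calibration(c)); ims.append(p)
    for n in ("orange_holder_grip","blue_holder_grip","socket","rest"):
        print(c,n,[(np.round(r["at"],3),round(r["confidence"],2)) for r in m.look_for(c,n)[:3]])
cv2.imwrite("pics/a.png",cv2.resize(np.vstack(ims)[:,:,::-1],(480,600),interpolation=cv2.INTER_AREA))
print(m.current_time())
E
```

```text
scene orange_holder_grip [(array([0.495, 0.109, 0.041]), 0.5)]
scene blue_holder_grip [(array([0.461, 0.311, 0.068]), 0.95)]
scene socket [(array([0.494, 0.11 , 0.037]), 0.59)]
scene rest [(array([0.495, 0.305, 0.042]), 0.66), (array([0.495, 0.109, 0.04 ]), 0.44)]
top orange_holder_grip [(array([0.561, 0.318, 0.069]), 0.63)]
top blue_holder_grip [(array([0.463, 0.317, 0.07 ]), 0.93)]
top socket [(array([0.509, 0.118, 0.046]), 0.89)]
top rest [(array([0.512, 0.323, 0.05 ]), 0.89)]
0.5
```

View pics/a.png

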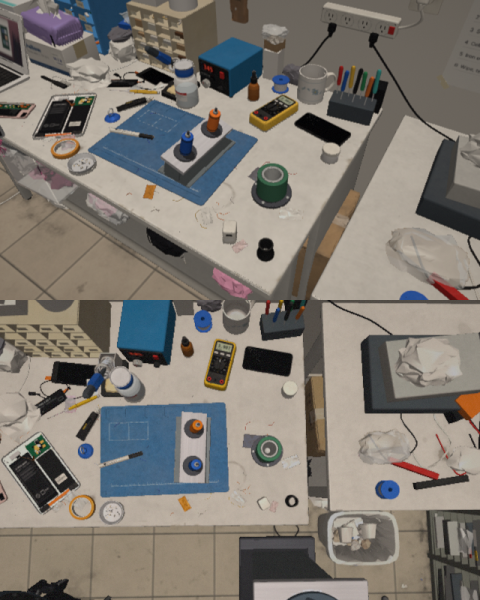

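The scene picture shows the orange holder in the far hole and the blue one in the near hole. In the top view they are at about (195,425) and (195,465), with the green stand at (267,450). The rest's +x points to world -y, so the scene camera's "orange" report at y 0.109 is really the stand.

```bash
cat > h.py <<'E'
import numpy as np,cv2
def cloud(p,d,K,R,t):
    v,u=np.mgrid[:d.shape[0],:d.shape[1]]
    c=np.stack([(u-K[0,2])*d/K[0,0],(v-K[1,2])*d/K[1,1],d],-1)
    w=(c-t)@R; w[d<=0]=np.nan
    return w,cv2.cvtColor(p,cv2.COLOR_RGB2HSV)
def load(n):
    z=np.load(f"/tmp/{n}.npz"); return cloud(z["p"],z["d"],z["camera_matrix"],z["R"],z["t"])
def near(w,x,y,r): return np.hypot(w[...,0]-x,w[...,1]-y)<r
def analyse(n,o=(.561,.318),s=(.509,.118),r=(.51,.325)):
    w,h=load(n); H,S,V=[h[...,i] for i in range(3)]
    k=near(w,*o,.06)&(H<18)&(S>150)&(w[...,2]>.05); print(n,"orange",k.sum(),np.nanmean(w[k],0).round(4) if k.any() else "")
    k=near(w,*s,.06)&(abs(w[...,2]-.063)<.005)&(H>50)&(H<95)&(S>60)
    if k.sum()>10:
        c,rad=cv2.minEnclosingCircle(w[k][:,:2].astype(np.float32)); print("stand top",k.sum(),np.median(w[k][:,2]).round(4),np.round(c,4),round(rad,4))
        hull=cv2.convexHull(w[k][:,:2].astype(np.float32))[:,0]
        A=np.c_[2*hull,np.ones(len(hull))];q=np.linalg.lstsq(A,(hull**2).sum(1),rcond=None)[0];print(" fit",q[:2].round(4),np.sqrt(q[2]+q[0]**2+q[1]**2).round(4))
    k=near(w,*r,.11)&(S<50)&(w[...,2]>.025)&(w[...,2]<.08)
    if k.sum()>50:
        P=w[k]
        best=None;g=np.random.default_rng(0)
        for _ in range(300):
            a=P[g.choice(len(P),3,False)];nn=np.cross(a[1]-a[0],a[2]-a[0]);l=np.linalg.norm(nn)
            if l<1e-6: continue
            nn/=l; nn*=np.sign(nn[2])
            if not .93<nn[2]<.99: continue
            i=abs((P-a[0])@nn)<.002
            if best is None or i.sum()>best.sum(): best=i
        P=P[best];c=P.mean(0);nn=np.linalg.svd(P-c,full_matrices=False)[2][2];nn*=np.sign(nn[2])
        print("plate",best.sum(),c.round(4),nn.round(4),np.degrees(np.arccos(nn[2])).round(1),"rect",cv2.minAreaRect(P[:,:2].astype(np.float32)))
E
python3 - <<'E'
from h import *
from bench import manip as m
analyse("scene");analyse("top")
R,p=m.current_tcp_rot(),m.current_ee_pos()
c=m.get_calibration("wrist");print(np.round(R,2),"cam in tool",((-np.array(c["R"]).T@c["t"]-p)@R).round(3),"cam axes in tool\n",(np.array(R).T@np.array(c["R"]).T).round(2),np.array(c["camera_matrix"])[0,0])
E
```

```text
scene orange 344 [0.5593 0.3057 0.0971]
stand top 505 0.0639 [0.5114 0.1161] 0.0343
 fit [0.5112 0.1162] 0.0334
plate 1571 [0.5032 0.3166 0.0577] [-0.009  -0.2585  0.966 ] 15.0 rect ((0.5172209739685059, 0.32159730792045593), (0.06798741221427917, 0.19169050455093384), 88.29469299316406)
top orange 185 [0.565  0.3099 0.1075]
stand top 385 0.0635 [0.512  0.1159] 0.0337
 fit [0.512  0.1163] 0.0331
plate 1591 [0.5148 0.3213 0.0585] [-0.003  -0.2599  0.9656] 15.1 rect ((0.517967700958252, 0.32103702425956726), (0.06619412451982498, 0.1895357370376587), 88.49665069580078)
[[-0.93  0.37 -0.  ]
 [ 0.37  0.93 -0.  ]
 [ 0.   -0.   -1.  ]] cam in tool [ 0.068 -0.    -0.17 ] cam axes in tool
 [[ 0.   -0.96 -0.27]
 [ 1.    0.    0.  ]
 [-0.   -0.27  0.96]] 295.53974614946543
```

Run:
```python
from h import *
from bench import manip as m
n=np.array([-.005,-.2592,.9658]);n/=np.linalg.norm(n)
# plate centre -> orange handle centre estimate
g=np.array([.564,.314,.095])
best=None
for s in (1,-1):
    z=-n;y=np.array([s,0,0.]);y-=y@z*z;y/=np.linalg.norm(y);R=np.c_[np.cross(y,z),y,z]
    P=g+n*(.10-.019); q=m.inverse_kinematics(P,R); q2=m.inverse_kinematics(np.array([.5115,.116,.1]),np.c_[np.cross([s,0,0.],[0,0,-1.]),[s,0,0],[0,0,-1.]])
    print(s,None if q is None else np.round(q,2),None if q2 is None else np.round(q2,2))
    if q is not None and (best is None or abs(q[5])<best[0]): best=(abs(q[5]),P,R,s)
_,P,R,s=best;print("use",s)
m.move_ptp(P,R)
c=m.get_calibration("wrist");p,d=m.grab_frame("wrist")
np.savez("/tmp/w1.npz",p=p,d=d,**c)
cv2.imwrite("pics/w1.png",p[:,:,::-1])
w,h=load("w1")
k=near(w,.562,.31,.05)&(h[...,0]<18)&(h[...,1]>150)&(w[...,2]>.06)
O=w[k];print(k.sum(),O.mean(0).round(4))
# cylinder fit, axis n, R 13.5mm
from scipy.optimize import least_squares
e1=np.cross([0,1.,0],n);e1/=np.linalg.norm(e1);e2=np.cross(n,e1)
a,b,hh=O@e1,O@e2,O@n
side=hh<np.percentile(hh,99)-.006
f=least_squares(lambda c:np.hypot(a[side]-c[0],b[side]-c[1])-.0135,[g@e1,g@e2],loss="soft_l1",f_scale=.001)
top=np.percentile(hh,98);print("fit",f.x,np.sqrt(np.mean(f.fun**2)),side.sum(),"h range",np.percentile(hh,[1,50,98]))
print("handle top pt",(f.x[0]*e1+f.x[1]*e2+top*n).round(4),"centre",(f.x[0]*e1+f.x[1]*e2+(top-.0275)*n).round(4))
analyse("w1"); print(m.current_time(),m.current_grip_width(),[ (np.round(r["at"],3),r["confidence"]) for r in m.look_for("wrist","orange_holder_grip")])
```

```text
1 [0.29 0.49 1.55 0.29 1.04 0.15] [ 0.13  0.44  1.81 -0.    0.89  0.13]
-1 None None
use 1
902 [0.5673 0.3112 0.11  ]
fit [0.56858317 0.32308521] 0.00020677330935515233 301 h range [-0.01635609  0.03044464  0.03240496]
handle top pt [0.568  0.3036 0.118 ] centre [0.5681 0.3108 0.0914]
w1 orange 909 [0.5672 0.3112 0.1096]
plate 7242 [0.5232 0.3255 0.059 ] [-0.0058 -0.2598  0.9656] 15.1 rect ((0.5181436538696289, 0.32163751125335693), (0.06628423929214478, 0.19061240553855896), 88.53582000732422)
2.125 1.0002094362644152 [(array([0.563, 0.319, 0.07 ]), 0.58)]
```

View pics/w1.png

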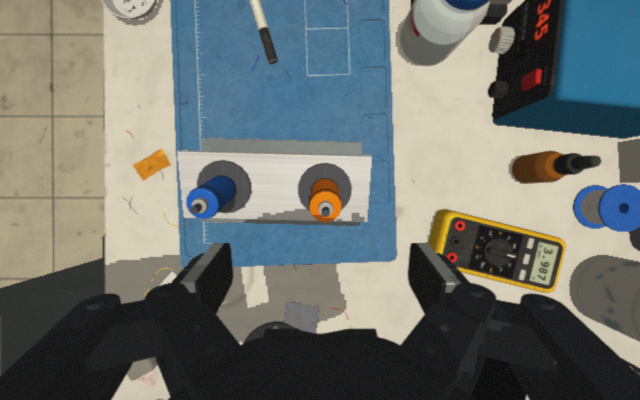

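The wrist picture shows orange at (325,200), collar on the plate, and blue at (210,200). The fit residual is 0.2 mm, and the centre comes out about 35 mm above the plate against 33 expected, so it is good enough to grasp.

Run:
```python
from h import *
from bench import manip as m
n=np.array([-.005,-.2592,.9658]);n/=np.linalg.norm(n)
g=np.array([.5681,.3108,.0914])
R=np.array(m.current_tcp_rot())
m.set_gripper(.75)
m.move_l(g+n*(.09-.019),max_speed=.15)
m.move_l(g-n*.019,max_speed=.1)
print(m.current_force())
m.set_gripper(0.0,70); print("grip",m.current_grip_width()*85,m.current_grip_force(),m.current_force())
m.move_l(g+n*(.075-.019),max_speed=.1)
print("lifted",m.current_grip_width()*85,m.current_grip_force(),m.current_force(),m.current_time())
Rv=np.c_[np.cross([1,0,0.],[0,0,-1.]),[1,0,0],[0,0,-1.]]
m.move_ptp(np.array([.5115,.1161,.063+.036+.075-.019]),Rv)
for c in ("scene","wrist"):
    cal=m.get_calibration(c);p,d=m.grab_frame(c);np.savez(f"/tmp/{c}2.npz",p=p,d=d,**cal)
    if c=="scene": A=cv2.resize(p[200:300,300:440],(560,400))
    else: B=p
cv2.imwrite("pics/b.png",A[:,:,::-1]);cv2.imwrite("pics/b2.png",B[:,:,::-1]);print(m.current_ee_pos(),m.current_time(),m.current_grip_width()*85)
```

```text
[ 0.81317477 -0.4441999   0.58517429]
grip 24.320037190962335 68.42676043510437 [-1.67273939 -1.65725061  4.60731906]
lifted 23.921280806594858 68.78469228744507 [-0.12541035  0.16192231 -1.96904473] 5.175
[0.51192818 0.11716811 0.15469556] 6.0167 24.203643813439864
```

View pics/b.png

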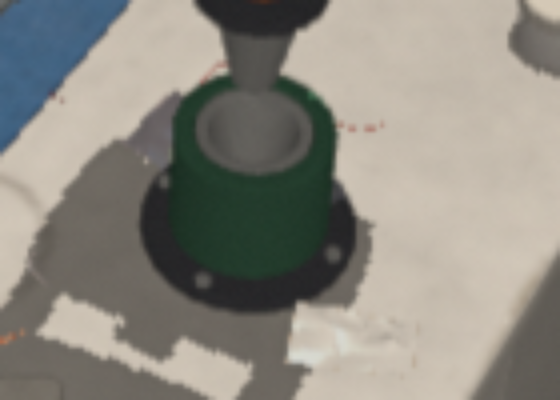

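View pics/b2.png

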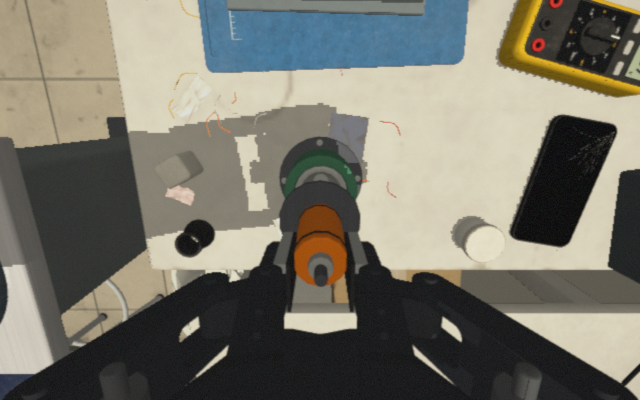

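The holder is held above the socket, taper down. In the wrist view the handle is at (320,250), the collar at (320,210) and the stand at (320,175). I'll measure the in-hand tilt and the socket from this frame.

Run:
```python
from h import *
from bench import manip as m
from scipy.optimize import least_squares
analyse("wrist2",s=(.5115,.116)); analyse("scene2",s=(.5115,.116))
w,h=load("wrist2")
k=near(w,.5115,.116,.05)&(h[...,0]<18)&(h[...,1]>150)&(w[...,2]>.12);O=w[k]
print(len(O),np.nanpercentile(O[:,2],[1,50,99]))
zt=np.percentile(O[:,2],98);S=O[O[:,2]<zt-.006]
def res(c):
    a=np.array([c[2],c[3],1]);a/=np.linalg.norm(a);d=S-[c[0],c[1],.174];d=d-np.outer(d@a,a);return np.linalg.norm(d,axis=1)-.0135
f=least_squares(res,[.5115,.116,0,0],loss="soft_l1",f_scale=.001);print("axis at z.174 + slopes",f.x.round(4),"rms",np.sqrt(np.mean(f.fun**2)),"top",zt)
# collar top: grey ring
k=near(w,.5115,.116,.032)&(h[...,1]<80)&(abs(w[...,2]-.147)<.012);C=w[k]
A=np.c_[C[:,:2]-[.5115,.116],np.ones(len(C))]
r=least_squares(lambda c:A@c-C[:,2],[0,0,.147],loss="soft_l1",f_scale=.0007);print("collar n",len(C),"slopes",r.x.round(4),np.median(abs(r.fun)))
print(m.current_ee_pos(),m.current_tcp_rot()[:,2] if hasattr(m.current_tcp_rot(),'shape') else m.current_tcp_rot(),m.current_force(),m.current_ft_torque())
```

```text
wrist2 orange 0 
stand top 1058 0.0627 [0.5125 0.1186] 0.0331
 fit [0.5127 0.1176] 0.0327
scene2 orange 0 
stand top 451 0.0639 [0.5108 0.1156] 0.0337
 fit [0.5103 0.1154] 0.0327
plate 1815 [0.5138 0.3182 0.0582] [-0.0052 -0.2579  0.9661] 15.0 rect ((0.5175437927246094, 0.3216027021408081), (0.06743592768907547, 0.1924639642238617), 88.7212142944336)
2800 [0.15067418 0.19821777 0.20117692]
axis at z.174 + slopes [ 0.5123  0.117   0.01   -0.    ] rms 0.0003054389231597943 top 0.20054313441572236
collar n 2434 slopes [-0.0096 -0.0093  0.1444] 0.0004569435542290945
[0.51192818 0.11716811 0.15469556] [-5.19421382e-05  9.56903728e-04 -9.99999541e-01] [-0.43994374 -0.21240225 -2.06242143] [-0.00979963 -0.01213097 -0.01632678]
```

Run:
```python
from h import *
from bench import manip as m
p=np.array([.5116,.1165,.1547])
m.move_l(p-[0,0,.060],max_speed=.1)
f0=np.array(m.current_force());print(f0,m.current_ee_pos())
z=p[2]-.060
for i in range(14):
    z-=.0015; m.move_l([p[0],p[1],z],max_speed=.03)
    f=np.array(m.current_force());print(round(z,4),np.round(m.current_ee_pos(),4),f.round(1))
    if f[2]>18 or np.hypot(*f[:2])>25: break
print(m.current_time())
cal=m.get_calibration("scene");q,d=m.grab_frame("scene");cv2.imwrite("pics/c.png",cv2.resize(q[160:300,290:450],(640,560))[:,:,::-1])
```

```text
[-0.37124726  0.06789742 -1.58111513] [0.5117912  0.11664208 0.09501436]
0.0932 [0.5117 0.1165 0.0935] [ 0.8  0.3 -1.3]
0.0917 [0.5116 0.1165 0.0917] [ 0.4  0.  -2.5]
0.0902 [0.5117 0.1165 0.0902] [ 0.5 -0.3 -1.9]
0.0887 [0.5119 0.1165 0.0887] [ 2.5 -0.6 -3.2]
0.0872 [0.512  0.1165 0.0873] [ 3.1 -0.  -0.9]
0.0857 [0.5121 0.1165 0.0859] [ 3.3 -1.4 -0.2]
0.0842 [0.5123 0.1165 0.0845] [5.1 0.8 1.4]
0.0827 [0.5125 0.1165 0.0832] [ 5.4 -0.1  3.7]
0.0812 [0.5128 0.1165 0.0827] [ 2.4 -1.9 18. ]
0.0797 [0.5131 0.1165 0.0825] [-4.4 -3.7 34.2]
9.2667
```

View pics/c.png

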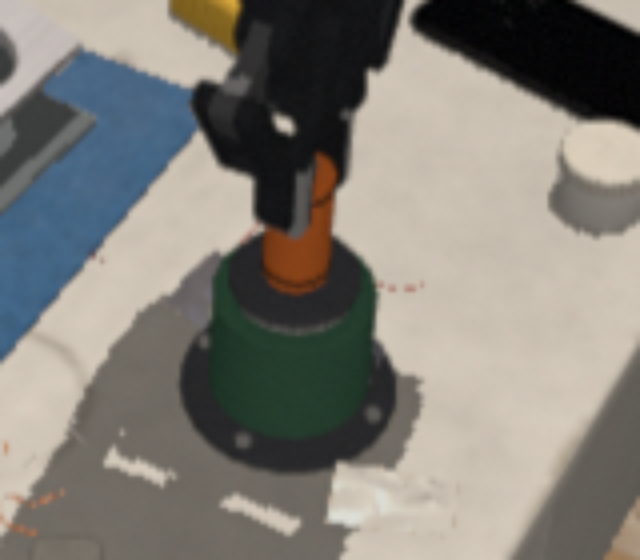

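The taper bottoms out firmly at about the expected height, with the collar close on the stand. I'll release, retreat and verify.

Run:
```python
from h import *
from bench import manip as m
m.set_gripper(.75,20); m.dwell(.2); print(m.current_force(),m.current_ee_pos())
p=np.array([.5120,.1168,.0826])
m.move_l(p+[0,0,.09],max_speed=.12)
m.move_l(p+[0,-.0,.16],max_speed=.2); m.dwell(.3)
cal=m.get_calibration("wrist");q,d=m.grab_frame("wrist");np.savez("/tmp/wrist3.npz",p=q,d=d,**cal)
s,_=m.grab_frame("scene")
cv2.imwrite("pics/d.png",np.hstack([cv2.resize(s[110:310,240:450],(420,400)),q[60:360,200:440][:,:,:].copy() if 0 else cv2.resize(q[60:360,200:440],(320,400))])[:,:,::-1])
w,h=load("wrist3")
k=near(w,.5118,.1165,.04)&(h[...,0]<18)&(h[...,1]>150)&(w[...,2]>.07);O=w[k]
from scipy.optimize import least_squares
zt=np.percentile(O[:,2],98);S=O[O[:,2]<zt-.006]
def res(c):
    a=np.array([c[2],c[3],1]);a/=np.linalg.norm(a);d=S-[c[0],c[1],.1];d=d-np.outer(d@a,a);return np.linalg.norm(d,axis=1)-.0135
f=least_squares(res,[.5115,.116,0,0],loss="soft_l1",f_scale=.001);print("axis",f.x.round(4),"handle top",zt,"expect",.063+.036+.0275)
k=near(w,.5118,.1165,.026)&~near(w,.5118,.1165,.016)&(h[...,1]<80)&(abs(w[...,2]-.072)<.012);C=w[k]
A=np.c_[C[:,:2]-[.5118,.1165],np.ones(len(C))]
r=least_squares(lambda c:A@c-C[:,2],[0,0,.072],loss="soft_l1",f_scale=.0007);print("collar top",len(C),r.x.round(4),"expect",.063+.009)
k=near(w,.5118,.1165,.036)&(h[...,0]>50)&(h[...,0]<95)&(h[...,1]>60)&(w[...,2]>.055);print("stand top z",np.median(w[k][:,2]),k.sum())
print(m.current_time())
```

```text
[-0.39613795 -0.42541274 -0.27224029] [0.51151202 0.11651481 0.07956572]
axis [0.513  0.1162 0.0208 0.0147] handle top 0.12869173280706783 expect 0.1265
collar top 690 [0.0016 0.0001 0.0723] expect 0.072
stand top z 0.0628213083787308 750
11.8083
```

View pics/d.png

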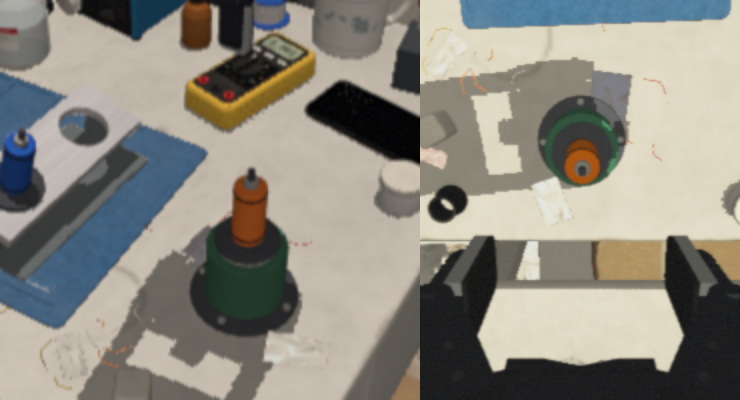

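The orange holder stands free in the stand. Its collar is level (0.1°) at z 0.0723 against 0.072 expected, so it is home. Blue is still in the rest.

```bash
python3 -c "
from bench import manip as m
print(m.sign_off())"
```

```text
the job is handed in; nothing more can be done
None
```

The orange holder is standing upright and fully home in the green stand's socket and has been let go, the blue holder is still in its place in the rest, and the job was handed in at about 12 s.

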